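# Open the safety-capped stain remover at the drip tray

### The arm

A 6-joint arm with a two-finger parallel gripper is mounted at the origin on a cart in front of the work surface, level with it; the furniture and walls round the work are solid. World frame = base frame: x ahead of the robot, y to its left, z up, the work surface at z = 0. Lengths are in m, angles in degrees, forces in N, time in s.
With the tool pointing down it reaches from about 0.275 to 0.825 m from the base axis. Payload 4.9 kg.
Tool frame: the origin (TCP) lies at the very end of the fingers, on their centre line; the grasp point (between the pads) lies env.grip_depth behind it (env.grip_depth is the distance from the TCP to the grasp point, in m); y points along the fingers, x is the direction in which the jaws open and shut, and the axes are right-handed (so a half turn about y gives the same grasp; the last joint's range is limited). The gripper opens to 85 mm and grips with 20 to 120 N. Pads are 22 mm wide; open, the fingers measure 114 mm over their backs; the gripper's body (76 mm by 85 mm) begins 54 mm behind the grasp point. The pads swing forward as they close: fully open they stand 13 mm farther back than shut.
Start: joints at [-7.689, 18.69, -11.035, 60.275, 0, 82.311], TCP at [0.55, 0, 0.201] pointing down, gripper open.
Joint ranges: [-152.03, 152.03], [-55.5, 102.48], [-74.3, 77.21], [-110.64, 120.58], [-84.22, 78.4], [-180, 180]. Speed limits (degrees/s): [147.25, 147.25, 180, 180, 180, 180].

### API

Orientations are given as a 3x3 rotation matrix whose columns are the frame's x, y, z axes.
In Python, from workcell import env gives the robot as it stands.
- The arm moves only by the shell command python3 -m creep 'ROWS'. ROWS is a JSON object of lists of equal length, an entry for each row: "grip": the opening, from 0 (shut) to 1 (fully open); "offset": the shift along the tool's x, y, z in m, a list of three; "turn": the turn about the tool's y in degrees. A call has exactly 8 rows; each row shifts and turns the commanded pose from where the row before left it, along the tool's axes as they then stand; what a row does not reach is not made up. A row lasts 1/8 s, in which the tool goes at most 62.5 mm and 10.7 degrees, less where a joint would pass 70% of its speed; a pose out of reach is approached as far as the arm can. A call is refused whole if a number of a shift passes 0.0625 or a number of a turn 10.7, either way. A call with a gripper value outside its range is refused whole. The fingers move at their own pace and stop on an object; the grip force is fixed at half the most. Time passes only in rows, so rows that do not move let the fingers close, or fill a call up. It gives the time, the measured TCP pose, the force and the opening at its end, in the units of the state.
- env.observe(): the state, without advancing time (a new reading comes with each control period).
- env.camera(name): name is "scene" or "side" or "wrist"; returns a dict with "frame" (480x640x3 uint8, blue, green, red), "K" (3x3 intrinsics, pixels), "view" (4x4, takes a point from world to camera coordinates). Camera axes: x right, y up, looking along -z (the intrinsics and any distortion apply to the point x, -y, -z); pixel columns grow to the right and rows downward; lengths in m; the calibration is good to about 2 mm. A picture is of the moment at which its call begins. There is no depth.
- env.hand_in(): hands the job in, once; it reports no verdict.
The state is a dict: "clock": time; "qpos": joint angles; "dq": joint speeds; "joint_torque": joint torques, N m; "position": TCP position; "tool_rot": TCP orientation; "contact_force": force on the tool from outside, world axes, zero at the start; "torque": the same for the moment, N m; "opening": opening from 0.0 (shut) to 1.0 (fully open).
Only numpy, scipy, OpenCV 4.12 (cv2) and the standard library are available. Lean on these libraries where they do the work, as an engineer would, in place of code of your own. Each camera call takes 0.05 s, during which the arm holds its last target. There are 200 camera calls.

### The job

Stand the white square bottle with the red safety cap fully down in the square socket of the grey drip tray, so that it cannot turn. Then open it: press the cap down against its spring, turn it anticlockwise while it is pressed until it is free, lift it straight off, and finish while still holding the cap level in the gripper, about 10 cm straight above the open bottle, which stays in its socket. Do not tip the bottle over, and leave the brush, the green bottle and the soap pump where they are.

Things in the scene. Friction and masses are not known exactly. Their poses are not given: they have to be found in the camera images.
- bottle: White square plastic bottle with an orange label, standing on the table. Body 56 x 56 mm with rounded corners, 84 mm high, then a shoulder to 97 mm and a round neck; 0.3 to 0.5 kg. Origin: centre of its underside; z up, x and y square to its sides. It may be lifted by its closed cap.
- cap: Red round ribbed safety cap on the bottle's neck, 44 mm wide, 26 mm high, white arrows on its top. Origin: centre of its underside, 108 mm above the bottle's base when closed; z up, x in line with the bottle's x when closed. Lugs inside hook behind teeth on the neck: it can be neither turned (more than 4 degrees) nor pulled off until it is pressed down by more than 3 mm.
- liner (a joint): How far the cap is pressed down, in m: 0 when closed, 0.0065 at its stop; a sprung disc inside the cap (about -0.001 when the cap is off). The spring pushes back with 5 N at first and 11.5 N at the stop. It rises by itself when let go, so it must be kept pressed while turning.
- mouth (a point): Centre of the rim of the bottle's neck, 120.5 mm above its base, axes those of the bottle; the neck is 29 mm wide, 37 mm over its teeth. Kept pressed, the cap is turned anticlockwise seen from above, relative to the bottle: it is free to lift from 42 degrees on, and at 80 degrees it meets a stop, so about 60 degrees is right.
- drip_tray: Dark grey plastic drip tray, 170 mm (x) by 155 mm (y), rim 18 mm high, stuck to the table by suction feet; it does not move. Origin: centre of its underside. On its -y half the square socket, on its +y half a wooden brush.
- socket (a point): Centre of the floor of the tray's square socket (8 mm above the table), axes those of the tray. The socket is 61 x 61 mm inside, its walls stand to 34 mm above this point and then flare outward to a mouth about 74 mm wide, 44 mm above this point. The bottle fits in any of the four square orientations, with 2.5 mm play a side and up to 7 degrees of play in turning.
- brush: Wooden scrub brush, 152 x 56 x 46 mm, lying loose on the drip tray beside the socket. Leave it there.
- green_bottle: Green bottle with a white cap, 58 x 47 mm, 186 mm high, standing loose at the back left. Origin: centre of its underside. Leave it alone.
- soap_pump: Clear soap bottle with a white pump, 72 x 56 mm, 182 mm high, standing loose at the back left. Origin: centre of its underside. Leave it alone.
There are look-alikes about, which are no part of the job. Leave any blue look-alike of the cap alone.

How it is judged:
By the outcome, as a careful person would: the job done as asked, in the order asked, and still so for the second after the job is handed in, while the arm keeps its last pose, push and grip.
It also fails if it takes over 48 s, if anything falls off the work surface, if the arm or the gripper's body presses on something with over 40 N, if the wrist force passes 120 N, or if a joint passes its speed limit or range.

## Working session

There is one attempt and no reset: what is moved stays moved. The work goes in short steps, Python scripts to look and compute and a shell command to move; the robot and the scene stay as the last step left them, time stands still between calls to the robot, and variables do not carry over. Pictures are saved under pics/ and viewed, about 8 in all and at most 12, crops included, and the job is handed in when it is done.

```bash
mkdir -p pics; ls; python3 - <<'E'
from workcell import env
import cv2,numpy as np
s=env.observe();print({k:np.round(v,3).tolist() for k,v in s.items()},env.grip_depth)
for n in("scene","side"):
    c=env.camera(n);cv2.imwrite(f"pics/{n}0.png",c["frame"]);print(n,c["K"].tolist(),np.round(c["view"],3).tolist(),[k for k in c])
E
```

```text
pics
{'clock': 0.0, 'qpos': [-7.689, 18.733, -11.091, 60.276, 0.0, 82.312], 'dq': [0.002, -0.024, 0.024, -0.016, -0.027, -0.033], 'joint_torque': [-0.001, -44.34, 26.244, 0.016, -0.0, -0.0], 'position': [0.549, 0.0, 0.2], 'tool_rot': [[1.0, -0.002, 0.0], [-0.0, 0.0, 1.0], [-0.002, -1.0, 0.0]], 'contact_force': [-0.802, 0.504, 0.006], 'torque': [0.011, -0.004, 0.029], 'opening': 0.995} 0.0187
scene [[499.32606100239053, 0.0, 320.2895732668987], [0.0, 499.32606100239053, 234.56494431585676], [0.0, 0.0, 1.0]] [[0.815, -0.579, -0.019, -0.373], [0.414, 0.558, 0.719, -0.308], [-0.406, -0.594, 0.695, -1.003], [0.0, 0.0, 0.0, 1.0]] ['frame', 'K', 'view']
side [[528.4086299299396, 0.0, 308.81197493645595], [0.0, 528.4086299299396, 243.54621476030053], [0.0, 0.0, 1.0]] [[0.999, 0.037, -0.0, -0.502], [-0.016, 0.438, 0.899, -0.103], [0.033, -0.898, 0.439, -1.157], [0.0, 0.0, 0.0, 1.0]] ['frame', 'K', 'view']
```

View pics/scene0.png

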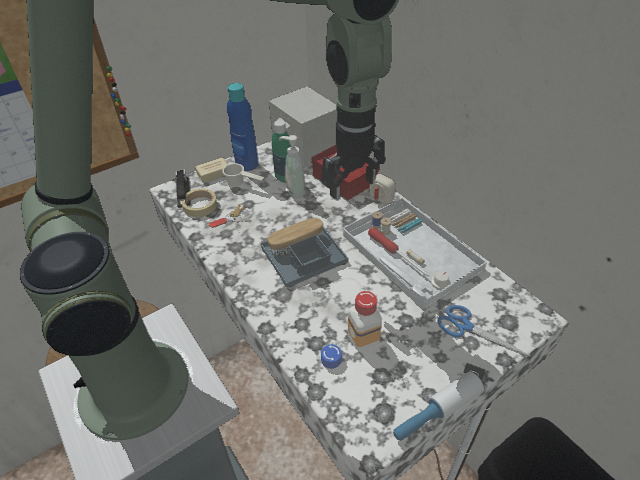

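View pics/side0.png

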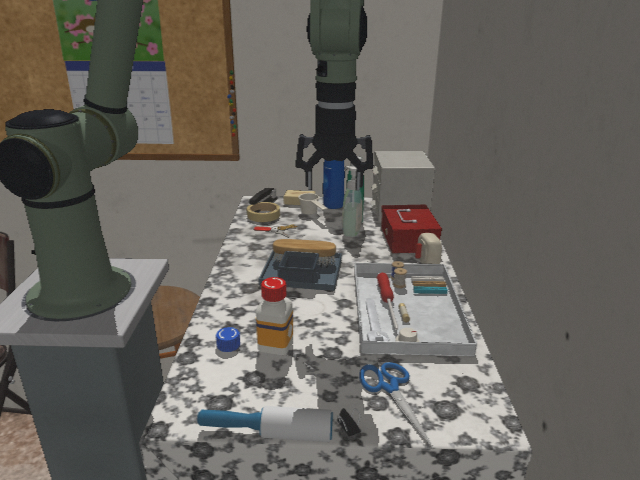

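Scene picture: white bottle with red cap at (366,300), body at about (366,325). Blue cap look-alike at (331,355). Tray at (305,252), with the brush at (297,234) and the socket at about (310,248). Side picture: red cap at (273,289), blue cap at (228,340), tray at (301,268). Red things that could be the cap are the screwdriver, the toolbox and the red cap. Only the (366,300) one sits on a white square bottle with an orange label. The next picture confirms it enlarged and adds colour measurements.

```bash
cat > h.py <<'E'
import numpy as np,cv2
from workcell import env
def ray(c,uv):
    V=np.array(c["view"]);R=V[:3,:3];t=V[:3,3]
    d=np.linalg.inv(c["K"])@np.array([uv[0],uv[1],1.]);d=np.array([d[0],-d[1],-d[2]])
    return -R.T@t,R.T@d
def onz(c,uv,z):
    o,d=ray(c,uv);return o+d*(z-o[2])/d[2]
def tri(c1,p1,c2,p2):
    o1,d1=ray(c1,p1);o2,d2=ray(c2,p2)
    s=np.linalg.lstsq(np.c_[d1,-d2],o2-o1,rcond=None)[0]
    a,b=o1+s[0]*d1,o2+s[1]*d2;return (a+b)/2,np.linalg.norm(a-b)
def proj(c,p):
    V=np.array(c["view"]);q=V[:3,:3]@np.array(p)+V[:3,3];u=c["K"]@np.array([q[0],-q[1],-q[2]]);return u[:2]/u[2]
def red(c,box):
    h=cv2.cvtColor(c["frame"],cv2.COLOR_BGR2HSV);x0,y0,x1,y1=box
    m=(((h[...,0]<6)|(h[...,0]>172))&(h[...,1]>140)&(h[...,2]>70)).astype(np.uint8)
    k=np.zeros_like(m);k[y0:y1,x0:x1]=m[y0:y1,x0:x1]
    k=cv2.morphologyEx(k,cv2.MORPH_CLOSE,np.ones((5,5)))
    cs=cv2.findContours(k,0,1)[0];return max(cs,key=cv2.contourArea)
E
python3 - <<'E'
from h import *
S,D,W=[env.camera(n) for n in("scene","side","wrist")]
a=red(S,(340,280,395,325));b=red(D,(250,270,300,305))
pa=[(a[:,0,i].min()+a[:,0,i].max())/2 for i in(0,1)];pb=[(b[:,0,i].min()+b[:,0,i].max())/2 for i in(0,1)]
print(pa,pb,tri(S,pa,D,pb),cv2.boundingRect(a),cv2.boundingRect(b))
cr=lambda c,x,y,w,h,k:cv2.resize(c["frame"][y:y+h,x:x+w],None,fx=k,fy=k,interpolation=cv2.INTER_CUBIC)
top=np.hstack([cr(S,255,210,100,80,4),cr(D,255,230,100,80,4)])
bot=np.hstack([cr(S,320,280,80,80,3.5),cr(D,240,265,80,100,2.8)[:280],cv2.resize(W["frame"],(296,280))])
bot=cv2.resize(bot,(800,280))
cv2.imwrite("pics/m1.png",np.vstack([top,bot]))
print(W["K"].tolist(),np.round(W["view"],3).tolist())
E
```

```text
[np.float64(365.5), np.float64(299.0)] [np.float64(273.0), np.float64(289.0)] (array([ 0.44796445, -0.17260484,  0.11993487]), np.float64(0.007612593260576975)) (356, 292, 20, 15) (261, 277, 25, 25)
[[412.9477244755199, 0.0, 319.72870354367376], [0.0, 412.9477244755199, 235.16021966354282], [0.0, 0.0, 1.0]] [[1.0, -0.001, -0.001, -0.55], [0.0, 0.946, -0.324, 0.042], [0.001, 0.324, 0.946, -0.382], [0.0, 0.0, 0.0, 1.0]]
```

View pics/m1.png

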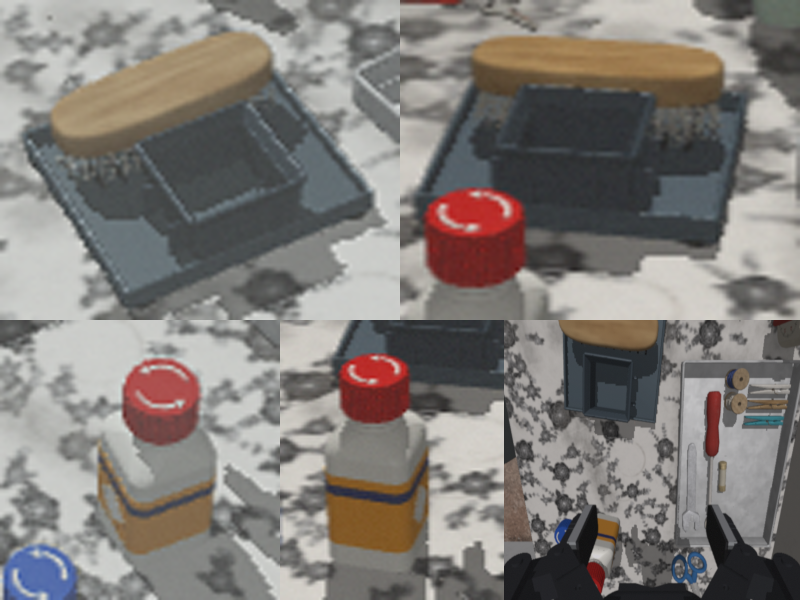

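The enlarged crop confirms it: red cap with white arrows on a white square bottle with an orange label (scene (366,300)). The round blue cap at (331,355) is the look-alike. The socket's near rim is visible in the wrist view. Next I refine the cap and get the tray from wrist pixels.

```bash
python3 - <<'E'
from h import *
S,D,W=[env.camera(n) for n in("scene","side","wrist")]
P=[]
for c,b in((S,(340,280,395,325)),(D,(250,270,300,305))):
    h=cv2.cvtColor(c["frame"],cv2.COLOR_BGR2HSV).astype(int)
    m=((((h[...,0]<10)|(h[...,0]>168))&(h[...,1]>110)&(h[...,2]>40))*255).astype(np.uint8)
    k=np.zeros_like(m);k[b[1]:b[3],b[0]:b[2]]=m[b[1]:b[3],b[0]:b[2]]
    k=cv2.morphologyEx(k,cv2.MORPH_CLOSE,np.ones((7,7)))
    a=max(cv2.findContours(k,0,1)[0],key=cv2.contourArea)
    x,y,w,hh=cv2.boundingRect(a);print(x,y,w,hh);P.append((x+w/2-.5,y+hh/2-.5))
print(P,tri(S,P[0],D,P[1]),"expect z .121")
print("on plane",onz(S,P[0],.121),onz(D,P[1],.121))
# tray rough (scene corners from crop /4+offset)
for p in((24,138),(130,302),(372,200)): print("tray scene",onz(S,(255+p[0]/4,210+p[1]/4),.018))
for n,p in(("L",(140,148)),("N",(197,220)),("R",(303,172)),("F",(248,103))): print("socket",n,onz(S,(255+p[0]/4,210+p[1]/4),.052))
f=W["frame"];cv2.imwrite("pics/w1.png",np.hstack([cv2.resize(f[0:220,120:340],(550,550),interpolation=cv2.INTER_CUBIC)]))
E
```

```text
355 291 22 21
261 277 26 25
[(365.5, 301.0), (273.5, 289.0)] (array([ 0.44748106, -0.17413232,  0.11890718]), np.float64(0.003182296091649648)) expect z .121
on plane [ 0.44792357 -0.17408645  0.121     ] [ 0.44702449 -0.17993674  0.121     ]
tray scene [0.40463706 0.18328663 0.018     ]
tray scene [0.38564146 0.02962067 0.018     ]
tray scene [0.54874145 0.01019993 0.018     ]
socket L [0.44238064 0.10269093 0.052     ]
socket N [0.43709165 0.03338194 0.052     ]
socket R [0.50969888 0.02790822 0.052     ]
socket F [0.51733583 0.09571277 0.052     ]
```

View pics/w1.png

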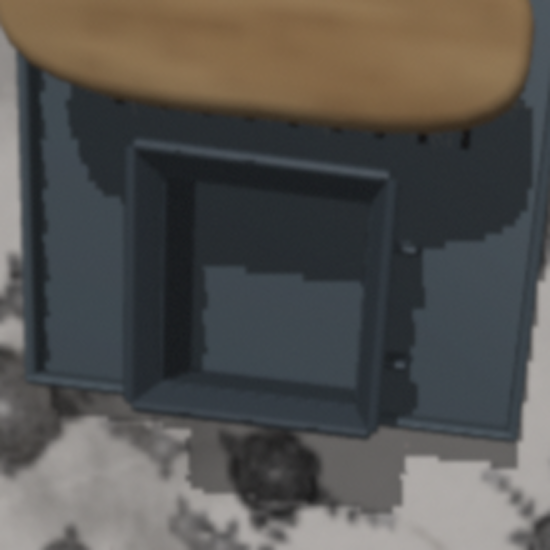

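Wrist crop: socket rim corners at crop (130,145), (392,177), (375,435), (130,408). Tray near corners at (30,382) and (518,438). The tray is turned by roughly -6°.

```bash
python3 - <<'E'
from h import *
W=env.camera("wrist")
Q=[onz(W,(120+x/2.5,y/2.5),.052)[:2] for x,y in((130,145),(392,177),(375,435),(130,408))]
Q=np.array(Q);print(Q.round(4).tolist(),"centre",Q.mean(0))
for i in range(4):
    d=Q[(i+1)%4]-Q[i];print(np.linalg.norm(d),(np.degrees(np.arctan2(d[1],d[0]))+45)%90-45)
T=[onz(W,(120+x/2.5,y/2.5),.018)[:2] for x,y in((30,382),(518,438))];d=T[1]-T[0];print("tray",T,np.linalg.norm(d),np.degrees(np.arctan2(d[1],d[0])))
E
python3 -m creep '{"grip":[1,1,1,1,1,1,1,1],"offset":[[-0.02,0,-0.03],[-0.02,0,-0.03],[-0.02,0,-0.03],[-0.02,0,-0.03],[-0.02,0,-0.03],[0,0,-0.02],[0,0,0],[0,0,0]],"turn":[0,0,0,0,0,0,0,0]}'
python3 - <<'E'
from h import *
c=env.camera("wrist");cv2.imwrite("pics/w2.png",c["frame"]);print(env.observe()["position"])
E
```

```text
[[0.4443, 0.108], [0.5195, 0.0993], [0.5116, 0.0239], [0.4355, 0.0324]] centre [0.47772902 0.06590525]
0.07564030798020327 -6.55016359199535
0.07583714549053003 -6.009034373277615
0.07649191867527369 -6.3945476773809276
0.0760416358158899 -6.651955887523059
tray [array([0.39025091, 0.03593092]), array([0.55710538, 0.01654218])] 0.1679771887318746 -6.628129263689126
clock: 1.45
position: [0.4505, -0.1695, 0.2006]
tool_rot: [[1.0, 0.0, -0.001], [0.001, 0.001, 1.0], [0.0, -1.0, 0.001]]
contact_force: [-0.4, -0.2, -0.2]
opening: 1.001
[ 0.45045288 -0.16931055  0.20055285]
```

View pics/w2.png

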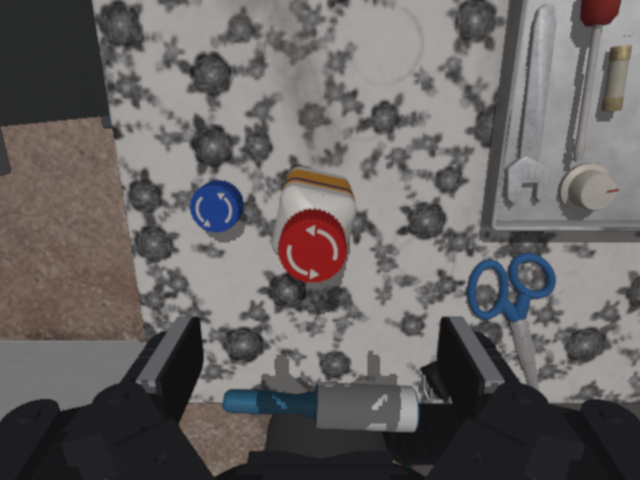

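Wrist view: red cap centre about (313,245), orange label face at (320,180). Socket sides measure 76 mm against 74 given, and all edges agree on about -6.4°. Next come the cap centre and the bottle yaw.

```bash
python3 - <<'E'
from h import *
c=env.camera("wrist");h=cv2.cvtColor(c["frame"],cv2.COLOR_BGR2HSV).astype(int)
m=((((h[...,0]<10)|(h[...,0]>168))&(h[...,1]>110))*255).astype(np.uint8);k=np.zeros_like(m);k[195:295,265:365]=m[195:295,265:365]
k=cv2.morphologyEx(k,cv2.MORPH_CLOSE,np.ones((9,9)));a=max(cv2.findContours(k,0,1)[0],key=cv2.contourArea)
e=cv2.fitEllipse(a);print(e,cv2.boundingRect(a))
for z in(.121,.134):print(z,onz(c,e[0],z))
q=onz(c,(e[0][0]+33,e[0][1]),.134)-onz(c,(e[0][0]-33,e[0][1]),.134);print("66px=",q)
# orange label band
o=((h[...,0]>8)&(h[...,0]<28)&(h[...,1]>140)&(h[...,2]>90));o[:150]=0;o[230:]=0;o[:,:260]=0;o[:,375:]=0
ys,xs=np.nonzero(o);print(xs.min(),xs.max(),ys.min(),ys.max())
# edge: first orange row per column (label's lower edge), white-blue edge: last orange
for nm,f in(("first",np.min),("last",np.max)):
    X=np.arange(xs.min()+4,xs.max()-3);Y=np.array([f(ys[xs==x]) if (xs==x).any() else np.nan for x in X])
    ok=~np.isnan(Y);print(nm,list(zip(X[ok][::6],Y[ok][::6])))
    s=ok&(X>298)&(X<346);p=np.polyfit(X[s],Y[s],1)
    for z in(.02,.06,.08):
        A,B=[onz(c,(x,np.polyval(p,x)),z) for x in(300,345)];d=B-A;print(z,np.degrees(np.arctan2(d[1],d[0])))
E
```

```text
((312.3126220703125, 246.56558227539062), (67.48943328857422, 72.85718536376953), 4.558788776397705) (278, 210, 69, 73)
0.121 [ 0.44629273 -0.18048372  0.121     ]
0.134 [ 0.44654026 -0.17563588  0.134     ]
66px= [4.10177742e-02 1.27433159e-05 0.00000000e+00]
287 349 170 192
first [(np.int64(291), np.int64(173)), (np.int64(297), np.int64(171)), (np.int64(303), np.int64(171)), (np.int64(309), np.int64(173)), (np.int64(315), np.int64(174)), (np.int64(321), np.int64(175)), (np.int64(327), np.int64(177)), (np.int64(333), np.int64(178)), (np.int64(339), np.int64(179)), (np.int64(345), np.int64(181))]
0.02 -12.384833046949753
0.06 -12.38483304694977
0.08 -12.38483304694978
last [(np.int64(291), np.int64(181)), (np.int64(297), np.int64(180)), (np.int64(303), np.int64(182)), (np.int64(309), np.int64(183)), (np.int64(315), np.int64(184)), (np.int64(321), np.int64(186)), (np.int64(327), np.int64(187)), (np.int64(333), np.int64(188)), (np.int64(339), np.int64(186)), (np.int64(345), np.int64(191))]
0.02 -12.255918481279279
0.06 -12.25591848127928
0.08 -12.255918481279245
```

Bottle yaw is -12.3° and socket -6.4°, so the bottle must turn +6° (turn = -6). Cap centre is about (0.4466, -0.177); the three views agree within 3 mm. Descend and grip.

```bash
python3 -m creep '{"grip":[1,1,1,1,1,1,1,1],"offset":[[-0.004,0,-0.0075],[0,0.02,0],[0,0.02,0],[0,0.02,0],[0,0.02,0],[0,0.0175,0],[0,0,0],[0,0,0]],"turn":[0,0,0,0,0,0,0,0]}'
python3 -m creep '{"grip":[0,0,0,0,0,0,0,0],"offset":[[0,0,0],[0,0,0],[0,0,0],[0,0,0],[0,0,0],[0,0,0],[0,0,0],[0,0,0]],"turn":[0,0,0,0,0,0,0,0]}'
python3 - <<'E'
from h import *
S,D=env.camera("scene"),env.camera("side")
print(env.observe()["qpos"])
cv2.imwrite("pics/g.png",np.hstack([cv2.resize(c["frame"][y:y+120,x:x+110],(396,432),interpolation=cv2.INTER_CUBIC) for c,x,y in((S,310,250),(D,220,250))]))
E
```

```text
clock: 2.55
position: [0.4464, -0.1777, 0.1038]
tool_rot: [[1.0, 0.001, -0.0], [0.0, -0.0, 1.0], [0.001, -1.0, -0.0]]
contact_force: [0.0, -0.8, 0.5]
opening: 0.995
clock: 3.55
position: [0.4459, -0.178, 0.1038]
tool_rot: [[1.0, -0.0, 0.0], [-0.0, -0.001, 1.0], [-0.0, -1.0, -0.001]]
contact_force: [-3.2, -0.5, 5.8]
opening: 0.001
[-30.53485507  16.76926638 -29.41889814  43.7857511   -0.07023484
  59.48106589]
```

View pics/g.png

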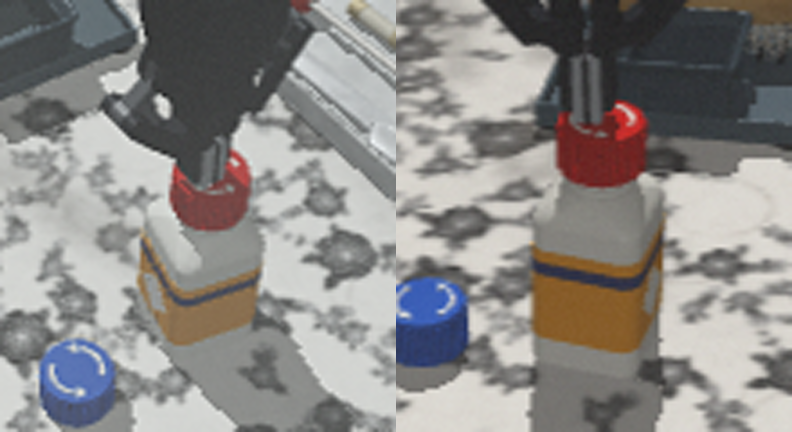

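The fingers shut above the cap: their tips sit on the cap's top at scene (369.7,302) and side (274,284) instead of round it. I'll compare the tip triangulation with the reported TCP.

```bash
python3 - <<'E'
from h import *
S,D=env.camera("scene"),env.camera("side");s=env.observe()
print({k:np.round(s[k],3).tolist() for k in("position","contact_force","opening","torque")})
print(tri(S,(369.7,302.2),D,(273.9,283.9)))
p=s["position"];print(proj(S,p),proj(D,p))
for c,b in((S,(340,280,395,330)),(D,(250,270,300,310))):
    h=cv2.cvtColor(c["frame"],cv2.COLOR_BGR2HSV).astype(int)
    m=((((h[...,0]<10)|(h[...,0]>168))&(h[...,1]>110)&(h[...,2]>40))*255).astype(np.uint8)
    k=np.zeros_like(m);k[b[1]:b[3],b[0]:b[2]]=m[b[1]:b[3],b[0]:b[2]]
    print(cv2.boundingRect(max(cv2.findContours(k,0,1)[0],key=cv2.contourArea)))
E
```

```text
{'position': [0.446, -0.178, 0.104], 'contact_force': [-2.425, -0.799, 5.418], 'opening': 0.004, 'torque': [-0.047, 0.551, 0.032]}
(array([ 0.4475266 , -0.18749495,  0.13414921]), np.float64(0.0038390872534463))
[365.5586287  308.08999711] [273.2313126  296.81204677]
(372, 292, 7, 10)
(264, 278, 26, 24)
```

```bash
python3 - <<'E'
from h import *
S,D=env.camera("scene"),env.camera("side")
out=[]
for n,c in(("scene",S),("side",D)):
    f=cv2.imread(f"pics/{n}0.png")
    for p,col in(((.549,0,.2),(0,0,255)),((.507,0,.213),(0,255,0)),((.591,0,.213),(0,255,0)),((.549,0,.23),(255,0,255))):
        q=proj(c,p);cv2.circle(f,(int(round(q[0])),int(round(q[1]))),1,col,-1);print(n,p,q.round(1))
    x,y=(310,110) if n=="scene" else (285,110)
    out.append(cv2.resize(f[y:y+110,x:x+100],(400,440),interpolation=cv2.INTER_CUBIC))
cv2.imwrite("pics/chk.png",np.hstack(out))
E
```

```text
scene (0.549, 0, 0.2) [352.6 205.6]
scene (0.507, 0, 0.213) [337.1 208.6]
scene (0.591, 0, 0.213) [367.8 193.6]
scene (0.549, 0, 0.23) [352.9 194.9]
side (0.549, 0, 0.2) [332.2 209.1]
side (0.507, 0, 0.213) [311.1 202.7]
side (0.591, 0, 0.213) [353.6 203.3]
side (0.549, 0, 0.23) [332.5 194.9]
```

View pics/chk.png

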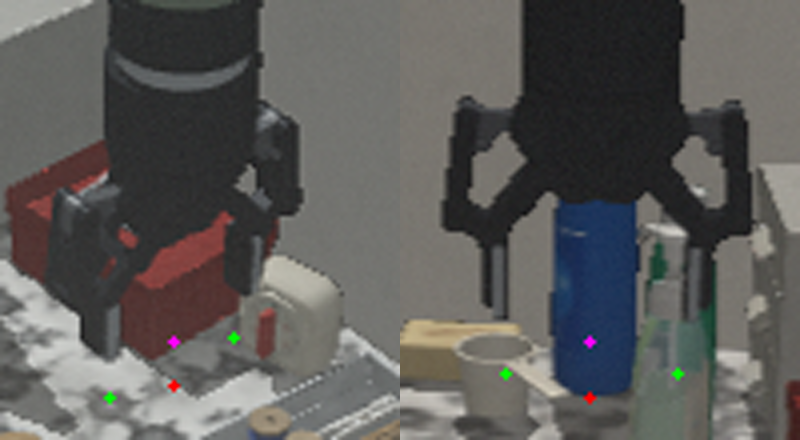

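Projecting the reported TCP into the start picture puts it well below the real finger ends (side tips at about (309.5,189.5) and (359,189)). I'll measure the offset in all axes before correcting.

```bash
python3 - <<'E'
from h import *
S,D=env.camera("scene"),env.camera("side")
L=tri(S,(336.3,198),D,(309.5,189.5));R=tri(S,(370,182.5),D,(359.3,189))
print(L,R,(L[0]+R[0])/2,"reported .549 0 .2; span",np.linalg.norm(L[0]-R[0]))
for z in (.134,):
  print("plane tip",onz(S,(369.7,302.2),z),onz(D,(273.9,283.9),z))
E
```

```text
(array([0.50462726, 0.00064785, 0.24151903]), np.float64(0.002562877025722713)) (array([0.59989466, 0.00411759, 0.23960455]), np.float64(0.004499656869577753)) [0.55226096 0.00238272 0.24056179] reported .549 0 .2; span 0.09534978464755489
plane tip [ 0.44570162 -0.18892274  0.134     ] [ 0.4485422  -0.18441479  0.134     ]
```

There is no sideways offset, but the real finger ends are 28-30 mm above the reported TCP, seen both in the air and by touching the cap top. I'll treat z as biased by 30 mm: raise, open, go 30 mm lower and re-grip.

```bash
python3 -m creep '{"grip":[0,1,1,1,1,1,1,1],"offset":[[0,-0.02,0],[0,0,0],[0,0,0],[0,0,0],[0,0,0],[0,0,0],[0,0.01,0],[0,0.01,0]],"turn":[0,0,0,0,0,0,0,0]}'
python3 -m creep '{"grip":[1,1,1,1,1,0,0,0],"offset":[[0,0.01,0],[0,0.01,0],[0,0.01,0],[0,0,0],[0,0,0],[0,0,0],[0,0,0],[0,0,0]],"turn":[0,0,0,0,0,0,0,0]}'
python3 -m creep '{"grip":[0,0,0,0,0,0,0,0],"offset":[[0,0,0],[0,0,0],[0,0,0],[0,0,0],[0,0,0],[0,0,0],[0,0,0],[0,0,0]],"turn":[0,0,0,0,0,0,0,0]}'
```

```text
clock: 4.95
position: [0.4458, -0.1774, 0.1024]
tool_rot: [[1.0, -0.0, 0.0], [-0.0, 0.0, 1.0], [-0.0, -1.0, 0.0]]
contact_force: [0.9, 1.3, 0.6]
opening: 0.998
clock: 5.95
position: [0.446, -0.1776, 0.0736]
tool_rot: [[1.0, -0.0, 0.0], [-0.0, -0.0, 1.0], [-0.0, -1.0, -0.0]]
contact_force: [-1.4, 1.3, 3.8]
opening: 0.5
clock: 6.95
position: [0.446, -0.1776, 0.0733]
tool_rot: [[1.0, 0.0, 0.0], [-0.0, -0.0, 1.0], [0.0, -1.0, -0.0]]
contact_force: [-2.1, 1.0, 4.8]
opening: 0.499
```

```bash
python3 -m creep '{"grip":[0,0,0,0,0,0,0,0],"offset":[[0,-0.01,0],[0,-0.015,0],[0,-0.02,0],[0,-0.02,0],[0,-0.02,0],[0,0,0.02],[0,0,0.03],[0,0,0.03]],"turn":[0,0,0,0,0,0,0,0]}'
python3 -m creep '{"grip":[0,0,0,0,0,0,0,0],"offset":[[0.01,0,0.03],[0.01,0,0.03],[0.0115,0,0.03],[0,0,0.03],[0,0,0.025],[0,0,0.0175],[0,0,0],[0,0,0]],"turn":[0,0,0,0,0,-3,-3,0]}'
python3 - <<'E'
from h import *
S,D=env.camera("scene"),env.camera("side")
cv2.imwrite("pics/t.png",np.hstack([cv2.resize(c["frame"][y:y+150,x:x+130],(390,450),interpolation=cv2.INTER_CUBIC) for c,x,y in((S,240,150),(D,235,180))]))
E
```

```text
clock: 7.95
position: [0.4448, -0.0952, 0.157]
tool_rot: [[1.0, -0.002, 0.0], [-0.0, 0.002, 1.0], [-0.002, -1.0, 0.002]]
contact_force: [0.3, -0.1, -3.6]
opening: 0.502
clock: 8.95
position: [0.4768, 0.0656, 0.1576]
tool_rot: [[0.994, -0.001, -0.106], [0.106, 0.0, 0.994], [-0.001, -1.0, 0.0]]
contact_force: [0.4, 0.3, -4.3]
opening: 0.502
```

View pics/t.png

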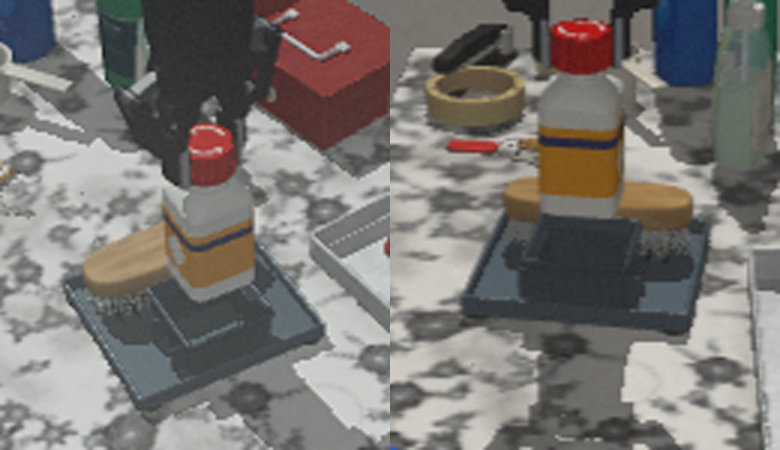

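The bottle hangs upright from the cap above the socket, and the brush is undisturbed. I'll check bottle axis and yaw numerically against the socket before lowering.

```bash
python3 - <<'E'
from h import *
S,D=env.camera("scene"),env.camera("side")
for n,c,b in(("S",S,(285,210,330,255)),("D",D,(278,220,318,255))):
    h=cv2.cvtColor(c["frame"],cv2.COLOR_BGR2HSV).astype(int)
    m=((h[...,0]>8)&(h[...,0]<24)&(h[...,1]>150)&(h[...,2]>90));k=np.zeros_like(m);k[b[1]:b[3],b[0]:b[2]]=m[b[1]:b[3],b[0]:b[2]]
    ys,xs=np.nonzero(k);print(n,xs.min(),xs.max(),ys.min(),ys.max())
    X=np.arange(xs.min()+1,xs.max());Y=[ys[xs==x].max() if (xs==x).any() else -1 for x in X];print(list(zip(X.tolist(),np.array(Y).tolist())))
    print("pred axis",[proj(c,(.4775,.0655,z)).round(1) for z in(.085,.085+.05,.205)])
    r=((((h[...,0]<10)|(h[...,0]>168))&(h[...,1]>110)&(h[...,2]>40))*255).astype(np.uint8);r[:,:280]=0;r[:,345:]=0;r[:180]=0;r[260:]=0
    print("cap",cv2.boundingRect(max(cv2.findContours(r,0,1)[0],key=cv2.contourArea)))
E
```

```text
Traceback (most recent call last):
ValueError: zero-size array to reduction operation minimum which has no identity
```

```bash
python3 - <<'E'
from h import *
S,D=env.camera("scene"),env.camera("side")
for n,c,b in(("S",S,(290,220,328,255)),("D",D,(278,222,318,255))):
    h=cv2.cvtColor(c["frame"],cv2.COLOR_BGR2HSV).astype(int)
    print("sample",h[(240,238)[n=="D"],(315,298)[n=="D"]])
    m=((h[...,0]>8)&(h[...,0]<26)&(h[...,1]>120)&(h[...,2]>50));k=np.zeros_like(m);k[b[1]:b[3],b[0]:b[2]]=m[b[1]:b[3],b[0]:b[2]]
    ys,xs=np.nonzero(k)
    if len(xs):
        X=np.arange(xs.min(),xs.max()+1);Y=[ys[xs==x].max() if (xs==x).any() else -1 for x in X];print(n,list(zip(X.tolist(),np.array(Y).tolist())))
    print("pred axis",[proj(c,(.4775,.0655,z)).round(1) for z in(.085,.085+.05,.206)])
    r=((((h[...,0]<10)|(h[...,0]>168))&(h[...,1]>110)&(h[...,2]>40))*255).astype(np.uint8);r[:,:280]=0;r[:,330:]=0;r[:180]=0;r[260:]=0
    print("cap",cv2.boundingRect(max(cv2.findContours(r,0,1)[0],key=cv2.contourArea)))
E
```

```text
sample [ 17 122 127]
S [(295, 226), (296, 234), (297, 228), (298, 223), (299, 225), (300, 239), (301, 240), (302, 242), (303, 243), (304, 244), (305, 244), (306, 245), (307, 245), (308, 245), (309, 244), (310, 243), (311, 243), (312, 243), (313, 242), (314, 242), (315, 241), (316, 241), (317, 241), (318, 240), (319, 240), (320, 240), (321, 239), (322, 239), (323, 239), (324, 236)]
pred axis [array([310.2, 239.9]), array([309.5, 224.3]), array([308.4, 200.6])]
cap (303, 191, 16, 21)
sample [ 18 203 127]
D [(278, 245), (279, 244), (280, 243), (281, 243), (282, 246), (283, 246), (284, 246), (285, 243), (286, 244), (287, 244), (288, 244), (289, 244), (290, 244), (291, 244), (292, 244), (293, 244), (294, 244), (295, 244), (296, 244), (297, 244), (298, 244), (299, 245), (300, 245), (301, 245), (302, 245), (303, 245), (304, 245), (305, 245), (306, 245), (307, 245), (308, 245), (309, 245), (310, 244), (311, 241), (312, 248), (313, 248), (314, 249), (315, 249), (316, 249), (317, 249)]
pred axis [array([298.6, 245.8]), array([298.4, 225. ]), array([298.1, 194.1])]
cap (289, 186, 21, 19)
```

The axis agrees within 1 px in both views (side 298 against 298.4 predicted, scene 309.5 against 309.5). Lowering into the flare.

```bash
python3 -m creep '{"grip":[0,0,0,0,0,0,0,0],"offset":[[0,0.01,0],[0,0.01,0],[0,0.01,0],[0,0.01,0],[0,0.005,0],[0,0.005,0],[0,0,0],[0,0,0]],"turn":[0,0,0,0,0,0,0,0]}'
```

```text
clock: 10.25
position: [0.4774, 0.065, 0.1082]
tool_rot: [[0.995, -0.0, -0.105], [0.105, 0.0, 0.995], [-0.0, -1.0, 0.0]]
contact_force: [-0.4, 0.1, -3.4]
opening: 0.5
```

```bash
python3 -m creep '{"grip":[0,0,0,0,0,0,0,0],"offset":[[0,0.006,0],[0,0.006,0],[0,0.006,0],[0,0.004,0],[0,0.002,0],[0,0.002,0],[0,0,0],[0,0,0]],"turn":[0,0,0,0,0,0,0,0]}'
```

```text
clock: 11.25
position: [0.4775, 0.065, 0.0822]
tool_rot: [[0.995, -0.0, -0.105], [0.105, -0.0, 0.995], [-0.0, -1.0, -0.0]]
contact_force: [0.5, 0.4, -4.9]
opening: 0.495
```

```bash
python3 -m creep '{"grip":[0,0,0,0,0,0,0,0],"offset":[[0,0.001,0],[0,0.001,0],[0,0.001,0],[0,0,0],[0,0,0],[0,0,0],[0,0,0],[0,0,0]],"turn":[0,0,0,0,0,0,0,0]}'; python3 - <<'E'
from h import *
S,D=env.camera("scene"),env.camera("side")
cv2.imwrite("pics/s.png",np.hstack([cv2.resize(c["frame"][y:y+130,x:x+110],(396,468),interpolation=cv2.INTER_CUBIC) for c,x,y in((S,250,180),(D,245,190))]))
E
```

```text
clock: 12.25
position: [0.4781, 0.0652, 0.0802]
tool_rot: [[0.995, 0.002, -0.105], [0.105, 0.0, 0.995], [0.002, -1.0, 0.0]]
contact_force: [-1.3, 1.3, 6.6]
opening: 0.504
```

View pics/s.png

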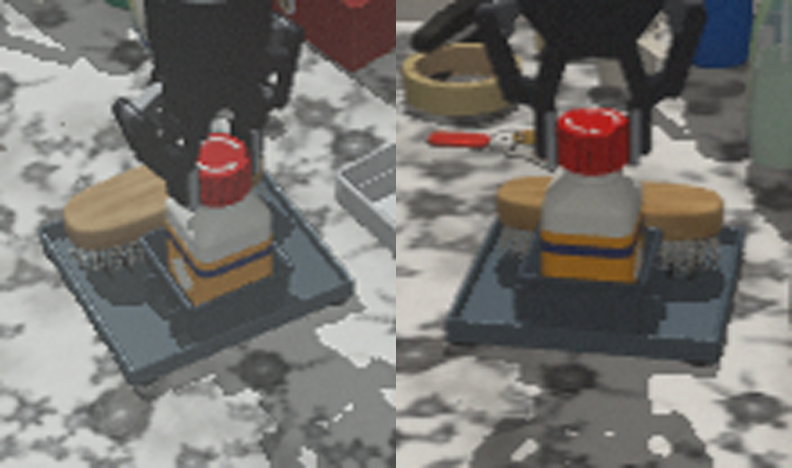

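The bottle is fully down in the socket: contact came at the predicted height (reported z about 0.081), and the label sinks behind the wall. Both views show it upright with the brush in place. Now press.

```bash
python3 -m creep '{"grip":[0,0,0,0,0,0,0,0],"offset":[[0,0.001,0],[0,0.001,0],[0,0.001,0],[0,0.001,0],[0,0.001,0],[0,0,0],[0,0,0],[0,0,0]],"turn":[0,0,0,0,0,0,0,0]}'
```

```text
clock: 13.35
position: [0.4784, 0.0652, 0.0757]
tool_rot: [[0.994, 0.002, -0.105], [0.105, 0.0, 0.995], [0.002, -1.0, 0.0]]
contact_force: [-3.4, 1.1, 11.1]
opening: 0.5
```

```bash
python3 -c "
from workcell import env
print(env.observe()['qpos'])"
python3 -m creep '{"grip":[0,0,0,0,0,0,0,0],"offset":[[0,0.0008,0],[0,0,0],[0,0,0],[0,0,0],[0,0,0],[0,0,0],[0,0,0],[0,0,0]],"turn":[0,-4,-5,-5,-5,-5,-5,-5]}'
```

```text
[-1.01898300e+00  1.90114342e+01 -3.11244229e+01  3.97361447e+01
  1.87482686e-02  8.29696602e+01]
clock: 14.35
position: [0.4786, 0.065, 0.0752]
tool_rot: [[0.764, 0.003, -0.645], [0.645, -0.0, 0.764], [0.002, -1.0, -0.002]]
contact_force: [-3.6, 1.3, 12.7]
opening: 0.498
```

```bash
python3 -m creep '{"grip":[0,0,0,0,0,0,0,0],"offset":[[0,0,0],[0,0,0],[0,0,0],[0,0,0],[0,0,0],[0,0,0],[0,0,0],[0,0,0]],"turn":[-5,-5,-5,-5,-5,-5,-4,0]}'; python3 -c "
from workcell import env
print(env.observe()['torque'])"
```

```text
clock: 15.35
position: [0.4784, 0.0647, 0.0753]
tool_rot: [[0.275, 0.002, -0.961], [0.961, -0.001, 0.275], [-0.0, -1.0, -0.002]]
contact_force: [-4.4, 0.6, 15.5]
opening: 0.497
[-0.02563864  1.09639178  0.01360538]
```

```bash
python3 -m creep '{"grip":[0,0,0,0,0,0,0,0],"offset":[[0,-0.003,0],[0,-0.003,0],[0,-0.004,0],[0,-0.004,0],[0,-0.004,0],[0,-0.004,0],[0,0,0],[0,0,0]],"turn":[0,0,0,0,0,0,0,0]}'; python3 - <<'E'
from h import *
S,D=env.camera("scene"),env.camera("side")
cv2.imwrite("pics/l.png",np.hstack([cv2.resize(c["frame"][y:y+130,x:x+110],(396,468),interpolation=cv2.INTER_CUBIC) for c,x,y in((S,250,180),(D,245,190))]))
E
```

```text
clock: 16.35
position: [0.4776, 0.065, 0.0954]
tool_rot: [[0.276, 0.0, -0.961], [0.961, -0.0, 0.276], [0.0, -1.0, -0.0]]
contact_force: [-0.5, 0.0, -0.3]
opening: 0.5
```

View pics/l.png

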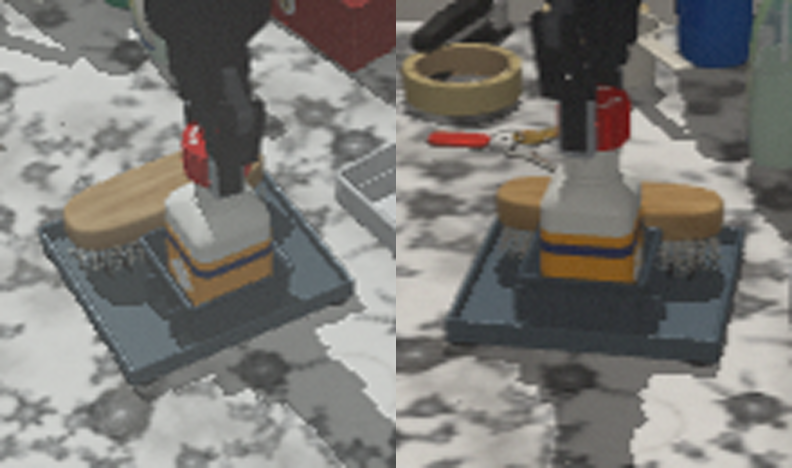

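The cap comes off freely (load -0.3 N) while the bottle stays in its socket. Now raise the cap underside to about 10 cm above the mouth (z about 0.227, reported TCP about 0.192).

```bash
python3 -m creep '{"grip":[0,0,0,0,0,0,0,0],"offset":[[0,-0.01,0],[0,-0.015,0],[0,-0.02,0],[0,-0.02,0],[0,-0.015,0],[0,-0.011,0],[0,-0.005,0],[0,0,0]],"turn":[0,0,0,0,0,0,0,0]}'; python3 - <<'E'
from h import *
S,D=env.camera("scene"),env.camera("side")
cv2.imwrite("pics/f.png",np.hstack([cv2.resize(c["frame"][y:y+180,x:x+150],(390,468),interpolation=cv2.INTER_CUBIC) for c,x,y in((S,230,130),(D,245,140))]))
print(env.observe()["position"],env.observe()["contact_force"])
E
```

```text
clock: 17.45
position: [0.4775, 0.065, 0.1914]
tool_rot: [[0.276, 0.0, -0.961], [0.961, 0.0, 0.276], [0.0, -1.0, -0.0]]
contact_force: [-0.4, 0.2, 0.3]
opening: 0.5
[0.47711427 0.06499741 0.1908338 ] [0.38565183 0.54755176 0.58024812]
```

View pics/f.png

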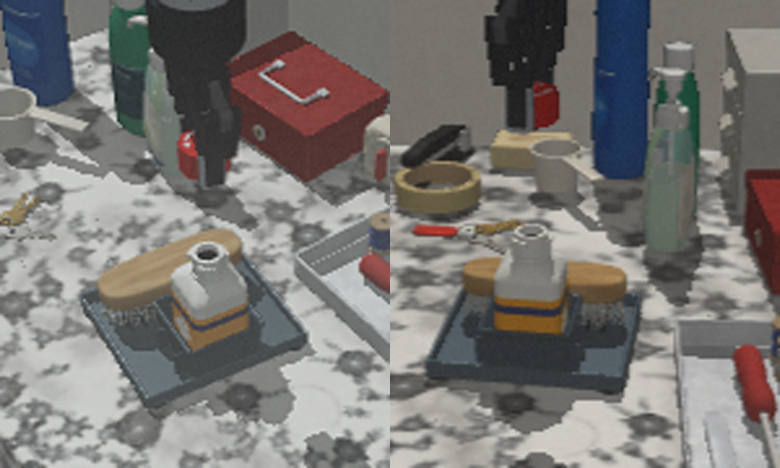

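Last picture: the open bottle stands in the socket (neck at side crop (530,230)). The cap is level in the gripper above it at (543,105), and the brush, green bottle and pump are in place. Handing in.

```bash
python3 -c "
from workcell import env
print(env.hand_in(), env.observe()['clock'])"
```

```text
the job is handed in; nothing more can be done
the job is handed in; nothing more can be done
```

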